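# Put the driving-simulator gear selector into drive

### The arm

A 6-joint arm with a two-finger parallel gripper is mounted at the origin on the work surface. World frame = base frame: x ahead of the robot, y to its left, z up, the work surface at z = 0. Lengths are in m, angles in rad, forces in N, time in s.
With the tool pointing down it reaches from about 0.225 to 0.725 m from the base axis. Payload 3.1 kg.
Tool frame: the origin (TCP) lies between the finger pads; the fingertips stand 22 mm ahead of it and the grasp point (between the pads) lies 3 mm ahead of it; z points along the fingers, y is the direction in which the jaws open and shut (so a half turn about z gives the same grasp; the last joint's range is limited). The gripper opens to 85 mm and grips with 20 to 120 N. Pads are 22 mm wide; open, the fingers measure 114 mm over their backs; the gripper's body (76 mm by 85 mm) begins 54 mm behind the grasp point. The pads swing forward as they close: fully open they stand 13 mm farther back than shut.
Start: joints at [1.106, 0.048, 0.099, 1.622, 0, 1.443], TCP at [0.174, 0.495, 0.253] pointing down, gripper open.
Joint ranges: [-2.91, 2.91], [-0.99, 1.94], [-1.21, 1.42], [-2.12, 2.29], [-1.49, 1.47], [-3.14, 3.14]. Speed limits (rad/s): [2.79, 2.79, 3.14, 3.14, 3.14, 3.14].

### API

Orientations are given as a rotation vector (axis times angle).
In Python, from station import sense, get_image, camera_model, arm gives the robot as it stands. The module is installed in compiled form; this text tells all that it offers.
- The arm moves only by the tool play_rows, never from a script. Its argument "deltas" is one flat list of numbers, 6 for each row, row after row: the shift along the tool's x, y, z in m, then the turn, a rotation vector about the tool's x, y, z in degrees. In form: [tx, ty, tz, rx, ry, rz, tx, ty, tz, rx, ry, rz, ...]. A call has 1 to 5 rows; each row is the pose to reach, as a shift and turn from the pose commanded when the call began, along the tool's axes at that moment; what a row does not reach only later rows make up. A row lasts 1/8 s, in which the tool goes at most 62.5 mm and 10.7 degrees, less where a joint would pass 70% of its speed; a pose out of reach is approached as far as the arm can. A call with a gripper value outside its range is refused whole. "grip" is the closure, from 0 (fully open) to 1 (shut), set as the call begins (left out, the last holds). The fingers move at their own pace and stop on an object; the grip force is fixed at half the most. Time passes only in rows, so rows that repeat a pose let the fingers close. It gives the time, the measured TCP pose, the force and the opening at its end, in the units of the state.
- sense(): the state, without advancing time (a new reading comes with each control period).
- get_image(name): name is "side" or "top"; returns (picture, depth): 420x560x3 uint8, blue, green, red; 420x560 float32, m along the optical axis (not along the pixel's ray), 0 where there is no reading.
- camera_model(name): a dict with "camera_matrix" (3x3 intrinsics, pixels), "extrinsics" (4x4, takes a point from world to camera coordinates). Camera axes: x right, y up, looking along -z (the intrinsics and any distortion apply to the point x, -y, -z); pixel columns grow to the right and rows downward; lengths in m; the calibration is good to about 2 mm. A picture is of the moment at which its call begins. camera_model takes no time and is no camera call.
- arm.finish_job(): hands the job in, once; it reports no verdict.
The state is a dict: "time": time; "joint_pos": joint angles; "joint_velocities": joint speeds; "effort": joint torques, N m; "position": TCP position; "tcp_rot": TCP orientation; "contact_force": force on the tool from outside, world axes, zero at the start; "wrist_torque": the same for the moment, N m; "gripper_width": finger opening in m.
Only numpy, scipy, OpenCV 4.12 (cv2) and the standard library are available. Lean on these libraries where they do the work, as an engineer would, in place of code of your own. Each camera call takes 0.05 s, during which the arm holds its last target.

### The job

Two gear selectors for the VR driving simulator stand on the desk. On the one with the green knob, take the lever from its parking place (blue dot) through all the turns of the zigzag gate to the far end of the slot, beside the green dot, and let go of it there. Do not move the orange lever, the computer mouse or the VR hand controller.

Things in the scene. Friction and masses are not known exactly. Their poses are not given: they have to be found in the camera images.
- green_selector: Gear selector with the green knob: black box 170 (x) by 120 (y) by 60 mm high, aluminium top plate, fixed to the desk, left or right half, yaw up to 0.5 rad. Origin: centre of underside; x runs from the parking end (blue dot) to the drive end (green dot), away from the robot; y to its left; z up. The orange selector is alike and stands on the other half.
- green_gate (a point): Centre of the green selector's top plate, 60 mm above the desk, axes as the selector's. The slot is 26 mm wide with solid walls; the stem is 10 mm, so up to 8 mm off centre is free. Slot centre line here, (x, y) in mm: park (-50, 25), across right to (-50, -25), ahead to (0, -25), across left to (0, 25), ahead to the drive end (50, 25).
- green_knob (a point): Centre of the round green lever knob, 30 mm in diameter, 38 mm high, 102 mm above the desk (knob from 83 to 121 mm), straight above the stem. The lever stays upright, cannot be lifted out, slides level along the slot with 1 to 2 N of friction and no spring, and stays where left. Starts at park, within 6 mm each way.
- orange_knob (a point): Centre of the orange lever knob, same size and height, on the other selector. Leave alone.
- mouse: White computer mouse lying loose on the desk between the selectors, 110 x 60 x 32 mm, origin at the centre of its underside. Leave alone.
- vr_controller: Black and grey VR hand controller lying loose on the desk between the selectors, about 190 mm long (its x), 100 mm wide at the ring, 32 mm high, origin on its underside 80 mm from the handle's end. Leave alone.
Not all that is in view belongs to the job. Leave any brown or red look-alike of the green_selector alone.

How it is judged:
By the outcome, as a careful person would: the job done as asked, in the order asked, and still so for the second after the job is handed in, with the robot touching nothing.
It also fails if it takes over 35 s, if anything falls off the work surface, if the arm or the gripper's body presses on something with over 40 N, if the wrist force passes 120 N, or if a joint passes its speed limit or range.

## Working session

There is one attempt and no reset: what is moved stays moved. The work goes in short steps, Python scripts to look and compute and a tool call to move; the robot and the scene stay as the last step left them, time stands still between calls to the robot, and variables do not carry over. Pictures are saved under pics/ and viewed, and the job is handed in when it is done.

Besides the shell and the picture viewer there is one more tool, called after ">>>" as name(argument=value, ...) on one line, values as JSON. play_rows: Moves the arm, as the interface text tells. Its arguments: {"type":"object","properties":{"deltas":{"type":"array","items":{"type":"number"}},"grip":{"type":"number"}},"required":["deltas"]}

```bash
mkdir -p pics
python3 - <<'E'
from station import sense,get_image,camera_model
import cv2,numpy as np
for n in("top","side"):
    p,d=get_image(n); cv2.imwrite(f"pics/{n}0.png",p); np.save(f"pics/{n}0d.npy",d); 
    m=camera_model(n); print(n,m)
print(sense())
E
```

```text
top {'camera_matrix': array([[521.68240503,   0.        , 277.9468262 ],
       [  0.        , 521.68240503, 210.32570074],
       [  0.        ,   0.        ,   1.        ]]), 'extrinsics': array([[-0.01474007, -0.99987739,  0.00528572, -0.08833979],
       [ 0.99876948, -0.01447298,  0.04743486, -0.53241221],
       [-0.04735254,  0.0059784 ,  0.99886035, -1.5359714 ],
       [ 0.        ,  0.        ,  0.        ,  1.        ]])}
side {'camera_matrix': array([[381.30945611,   0.        , 287.32448948],
       [  0.        , 381.30945611, 205.23143659],
       [  0.        ,   0.        ,   1.        ]]), 'extrinsics': array([[ 0.97694653, -0.21324415,  0.01011993, -0.54285855],
       [ 0.15720715,  0.75067429,  0.64169621, -0.07766044],
       [-0.14443474, -0.62531196,  0.76689215, -0.96661904],
       [ 0.        ,  0.        ,  0.        ,  1.        ]])}
{'time': 0.1, 'joint_pos': array([1.10621660e+00, 4.86841303e-02, 9.77693635e-02, 1.62201891e+00,
       2.84491642e-05, 1.44297779e+00]), 'joint_velocities': array([ 0.00140625, -0.00170435,  0.00232984,  0.00099446,  0.00312823,
        0.00143101]), 'effort': array([ 2.04984157e-03, -3.39851439e+01,  3.20935142e+01,  1.58581015e-02,
       -9.32445460e-05, -1.33324637e-06]), 'position': array([0.17326168, 0.49505065, 0.25223776]), 'tcp_rot': array([-0.52637782, -3.09651904,  0.00319744]), 'contact_force': array([ 0.48989075, -1.085956  ,  0.4057889 ]), 'wrist_torque': array([-0.00053807,  0.04226792, -0.04315289]), 'gripper_width': 0.0854445618587559}
```

View pics/top0.png

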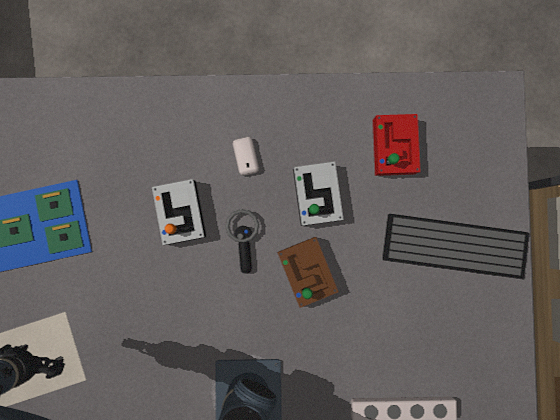

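View pics/side0.png

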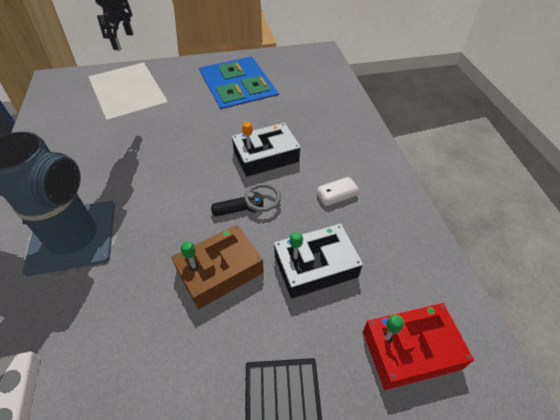

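The top view shows the target, the aluminium selector, at about (318,193), with its green knob at (314,210), blue dot at (304,212) and green dot at (298,178). The brown and red look-alikes are at (308,272) and (396,146). The orange selector is at (178,212). In the side view the target knob is at (297,240).

```bash
cat > h.py <<'E'
import numpy as np,cv2
from station import camera_model
from scipy.spatial.transform import Rotation as R
def ray(n,u,v):
    m=camera_model(n);K=m["camera_matrix"];E=m["extrinsics"]
    d=np.array([(u-K[0,2])/K[0,0],-(v-K[1,2])/K[1,1],-1.]);Rw=E[:3,:3].T
    return -Rw@E[:3,3],Rw@d
def onz(n,u,v,z):
    o,d=ray(n,u,v);return o+d*(z-o[2])/d[2]
def proj(n,p):
    m=camera_model(n);q=m["extrinsics"][:3,:3]@p+m["extrinsics"][:3,3];k=m["camera_matrix"]@np.array([q[0],-q[1],-q[2]]);return k[:2]/k[2]
def tri(a,b):
    (o1,d1),(o2,d2)=ray("top",*a),ray("side",*b)
    A=np.stack([d1,-d2],1);s=np.linalg.lstsq(A,o2-o1,rcond=None)[0]
    p,q=o1+s[0]*d1,o2+s[1]*d2;return (p+q)/2,np.linalg.norm(p-q)
def blobs(img,lo,hi,roi,amin=4):
    x0,y0,x1,y1=roi;h=cv2.cvtColor(img,cv2.COLOR_BGR2HSV)[y0:y1,x0:x1]
    m=cv2.inRange(h,np.array(lo),np.array(hi));n,l,s,c=cv2.connectedComponentsWithStats(m)
    return [(c[i][0]+x0,c[i][1]+y0,s[i]) for i in range(1,n) if s[i][4]>=amin]
E
python3 - <<'E'
from h import *
t=cv2.imread("pics/top0.png");s=cv2.imread("pics/side0.png")
rt=(286,155,350,228);rs=(270,220,365,300)
for nm,im,r in(("top",t,rt),("side",s,rs)):
    print(nm,"green",blobs(im,(40,90,40),(85,255,255),r));print("blue",blobs(im,(105,100,60),(130,255,255),r))
for nm,im,r in(("top",t,rt),("side",s,rs)):
    x0,y0,x1,y1=r;h=cv2.cvtColor(im,cv2.COLOR_BGR2HSV)[y0:y1,x0:x1]
    m=cv2.inRange(h,np.array((0,0,140)),np.array((180,60,255)))
    c=max(cv2.findContours(m,0,2)[0],key=cv2.contourArea)
    q=np.array([onz(nm,u+x0,v+y0,.06)[:2] for u,v in cv2.convexHull(c)[:,0]]).astype(np.float32)*1000
    print(nm,cv2.minAreaRect(q))
    cv2.imwrite(f"pics/z{nm}.png",cv2.resize(im[y0:y1,x0:x1],None,fx=8 if nm=="top" else 6,fy=8 if nm=="top" else 6,interpolation=cv2.INTER_CUBIC))
E
```

```text
top green [(np.float64(298.64285714285717), np.float64(178.21428571428572), array([11, 21,  4,  5, 14], dtype=int32)), (np.float64(313.7142857142857), np.float64(208.70238095238096), array([23, 49, 11, 10, 84], dtype=int32))]
blue [(np.float64(303.5), np.float64(212.5), array([16, 56,  4,  4, 16], dtype=int32))]
side green [(np.float64(329.0), np.float64(230.28571428571428), array([57,  9,  5,  4, 14], dtype=int32)), (np.float64(295.67080745341616), np.float64(239.3975155279503), array([ 20,  12,  12,  16, 161], dtype=int32))]
blue [(np.float64(288.2), np.float64(241.5), array([17, 20,  3,  4, 10], dtype=int32))]
top ((577.508544921875, -211.95166015625), (169.47286987304688, 118.6341323852539), 6.958642482757568)
side ((578.7280883789062, -212.33087158203125), (172.96669006347656, 124.02738189697266), 6.947262287139893)
```

View pics/ztop.png

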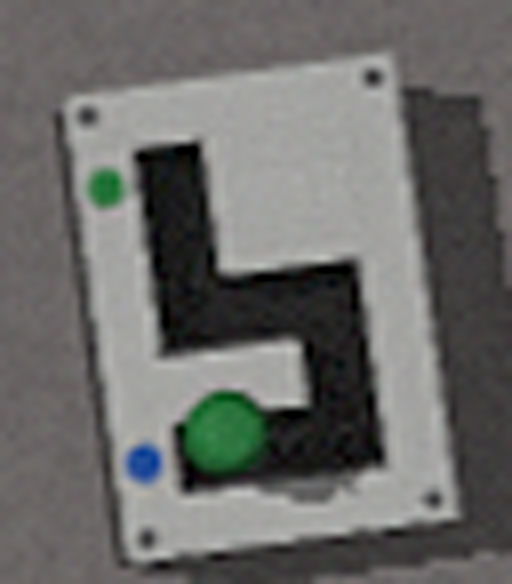

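View pics/zside.png

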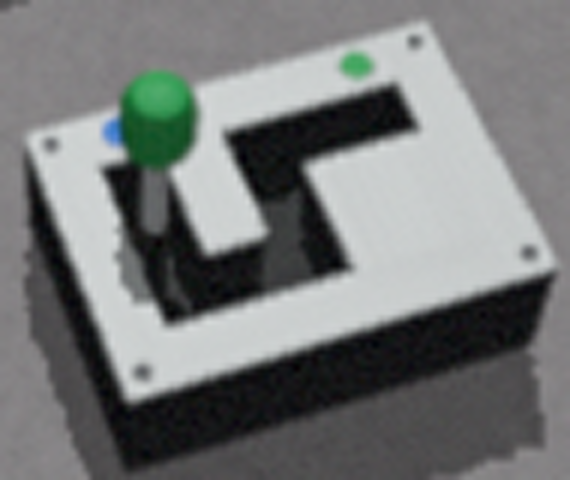

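Run:
```python
from h import *
from station import sense
k,g=tri((313.7,208.7),(295.7,239.4));print("knob",k,g)
print("top@.11",onz("top",313.7,208.7,.11))
G=onz("top",298.64,178.2,.06);B=onz("top",303.5,212.5,.06)
print("dots",G,B,np.degrees(np.arctan2(*(G-B)[1::-1])),np.linalg.norm(G-B))
print("dots side",onz("side",329,230.3,.06),onz("side",288.2,241.5,.06))
c=np.array([.578,-.212]);th=np.radians(6.95);r=np.array([[np.cos(th),-np.sin(th)],[np.sin(th),np.cos(th)]])
print("local knob",r.T@(k[:2]-c)*1000,r.T@(onz("top",313.7,208.7,.11)[:2]-c)*1000)
s=sense();T=R.from_rotvec(s["tcp_rot"]).as_matrix();print(T)
print("waypoints")
for p in [(-50,25),(-50,-25),(0,-25),(0,25),(50,25)]:print(p,c+r@np.array(p)/1000)
# neighbours: brown knob
for nm,(u,v) in dict(brown=(307,294),red=(394,158),orange=(171,229)).items():print(nm,onz("top",u,v,.11))
```

```text
knob [ 0.53035891 -0.19576723  0.10245315] 0.0008874887804201133
top@.11 [ 0.52954786 -0.19512297  0.11      ]
dots [ 0.62082264 -0.1569451   0.06      ] [ 0.52149865 -0.16928922  0.06      ] 7.084473198230817 0.10008812531566488
dots side [ 0.62254283 -0.15805394  0.06      ] [ 0.52014033 -0.16950038  0.06      ]
local knob [-45.32680958  21.87821428] [-46.05394965  22.61587913]
[[-9.43829662e-01  3.30430936e-01 -9.83068846e-04]
 [ 3.30432261e-01  9.43827801e-01 -1.89806861e-03]
 [ 3.00667121e-04 -2.11629112e-03 -9.99997715e-01]]
waypoints
(-50, 25) [ 0.52534232 -0.19323385]
(-50, -25) [ 0.53139247 -0.24286646]
(0, -25) [ 0.58102508 -0.2368163 ]
(0, 25) [ 0.57497492 -0.1871837 ]
(50, 25) [ 0.62460753 -0.18113354]
brown [ 0.29392755 -0.17236571  0.11      ]
red [ 0.66836972 -0.42251321  0.11      ]
orange [0.47888918 0.20196393 0.11      ]
```

>>> play_rows(deltas=[-0.03, -0.028, 0, 0, 0, -5, -0.07, -0.066, 0, 0, 0, -10, -0.11, -0.104, 0, 0, 0, -15, -0.15, -0.142, 0, 0, 0, -20, -0.19, -0.18, 0, 0, 0, -26], grip=0)

```text
time: 0.72
position: [0.2936, 0.2612, 0.2528]
tcp_rot: [0.19, -3.136, 0.0]
contact_force: [0.9, 1.3, -0.1]
gripper_width: 0.0857
```

```bash
cat > d.py <<'E'
from h import *
from station import sense
import sys
s=sense();T=R.from_rotvec(s["tcp_rot"]).as_matrix();print(s["time"],s["position"],s["gripper_width"],s["contact_force"],"yaw y",np.degrees(np.arctan2(T[1,1],T[0,1])),T[:,2])
c=np.array([.578,-.212]);th=np.radians(7.0);r=np.array([[np.cos(th),-np.sin(th)],[np.sin(th),np.cos(th)]])
print("local",r.T@(s["position"][:2]-c)*1000)
if len(sys.argv)>1:
    p=np.array(list(map(float,sys.argv[1:4])));print("tool delta",T.T@(p-s["position"]))
E
python3 d.py .530 -.1955 .253
```

```text
0.725 [0.29362694 0.26117468 0.25279017] 0.08570467016328069 [ 0.85224935  1.27130853 -0.10873996] yaw y 96.93090810693049 [-1.89199211e-04 -3.24323025e-04 -9.99999930e-01]
local [-224.5879042   504.30406164]
tool delta [-1.79537711e-01 -4.81861212e-01 -1.06442004e-04]
```

>>> play_rows(deltas=[-0.02, -0.053, 0, 0, 0, 0, -0.04, -0.106, 0, 0, 0, 0, -0.06, -0.16, 0, 0, 0, 0, -0.08, -0.213, 0, 0, 0, 0, -0.1, -0.266, 0, 0, 0, 0])

```text
time: 1.35
position: [0.4241, 0.0085, 0.2529]
tcp_rot: [0.183, -3.136, -0.001]
contact_force: [0.1, 0.5, 0.5]
gripper_width: 0.0855
```

>>> play_rows(deltas=[-0.02, -0.053, 0, 0, 0, 0, -0.04, -0.106, 0, 0, 0, 0, -0.06, -0.16, 0, 0, 0, 0, -0.08, -0.216, 0, 0, 0, 0, -0.08, -0.216, 0, 0, 0, 0])

```text
time: 1.98
position: [0.5288, -0.1983, 0.2499]
tcp_rot: [0.176, -3.133, -0.002]
contact_force: [-0.2, 0.4, 0.3]
gripper_width: 0.0852
```

```bash
python3 d.py .530 -.1955 .105
```

```text
1.975 [ 0.52877101 -0.19834799  0.24991834] 0.08520428816367114 [-0.2205352   0.37611447  0.26596928] yaw y 96.43539910480139 [-0.00405083  0.00122285 -0.99999105]
local [-47.19828529  19.54975   ]
tool delta [-0.00210394  0.0024504   0.14491555]
```

>>> play_rows(deltas=[-0.001, 0.001, 0.02, 0, 0, 0, -0.001, 0.001, 0.05, 0, 0, 0, -0.001, 0.001, 0.08, 0, 0, 0, -0.001, 0.001, 0.08, 0, 0, 0, -0.001, 0.001, 0.08, 0, 0, 0])

```text
time: 2.6
position: [0.5294, -0.1934, 0.1745]
tcp_rot: [-0.184, 3.135, -0.001]
contact_force: [0.3, -0.2, 1.0]
gripper_width: 0.0854
```

```bash
python3 d.py .530 -.1955 .105;  python3 - <<'E'
from station import get_image
import cv2
p,d=get_image("side");cv2.imwrite("pics/side1.png",cv2.resize(p[150:300,220:400],None,fx=4,fy=4))
E
```

```text
2.6 [ 0.52938317 -0.19336116  0.17446275] 0.0854465575921444 [ 0.34565712 -0.19107478  1.03407039] yaw y 96.73473424001705 [ 9.29692870e-04 -3.42440563e-04 -9.99999509e-01]
local [-45.98294049  24.42480545]
tool delta [-0.0003004  -0.00216522  0.06946402]
```

View pics/side1.png

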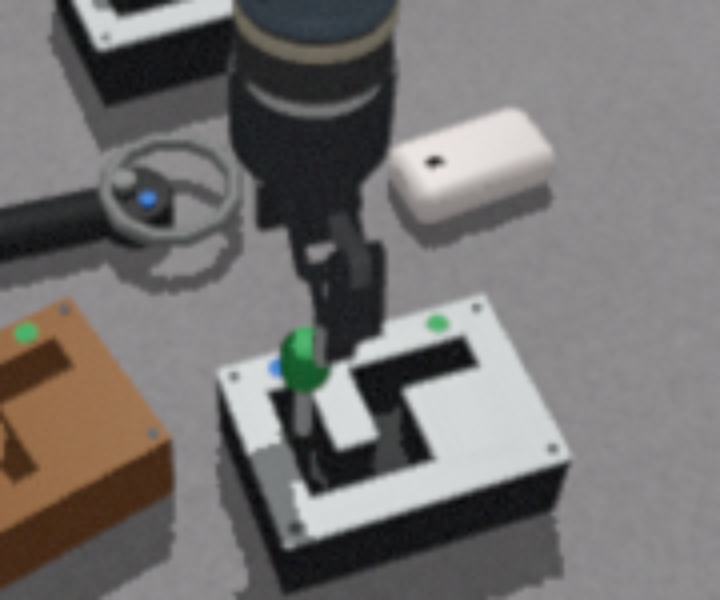

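The open gripper hangs above the green knob, which shows at about (305,358) in the crop. The mouse and controller are clear of it. I'll lower the gripper and then close it.

>>> play_rows(deltas=[-0.0005, -0.002, 0.02, 0, 0, 0, -0.0005, -0.002, 0.04, 0, 0, 0, -0.0005, -0.002, 0.06, 0, 0, 0, -0.0005, -0.002, 0.069, 0, 0, 0, -0.0005, -0.002, 0.069, 0, 0, 0])

```text
time: 3.28
position: [0.5302, -0.1957, 0.1048]
tcp_rot: [-0.184, 3.136, -0.0]
contact_force: [-0.9, 0.5, 0.0]
gripper_width: 0.0854
```

```bash
python3 d.py .530 -.1955 .105
```

```text
3.275 [ 0.53017114 -0.19573006  0.10484504] 0.08538855684971058 [-0.93139494  0.53947099  0.00261519] yaw y 96.70454087427602 [ 4.05675639e-04 -1.60246314e-04 -9.99999905e-01]
local [-45.48953908  21.97753893]
tool delta [ 0.00014306  0.00024843 -0.00015507]
```

>>> play_rows(deltas=[0, 0, 0, 0, 0, 0, 0, 0, 0, 0, 0, 0, 0, 0, 0, 0, 0, 0, 0, 0, 0, 0, 0, 0, 0, 0, 0, 0, 0, 0], grip=1)

```text
time: 3.9
position: [0.5304, -0.1958, 0.1052]
tcp_rot: [-0.184, 3.135, -0.001]
contact_force: [-0.8, 1.0, 4.4]
gripper_width: 0.0281
```

>>> play_rows(deltas=[0, 0, 0, 0, 0, 0, 0, 0, 0, 0, 0, 0, 0, 0, 0, 0, 0, 0])

```text
time: 4.28
position: [0.5304, -0.1958, 0.1051]
tcp_rot: [-0.184, 3.135, -0.001]
contact_force: [-0.2, 0.8, 4.7]
gripper_width: 0.028
```

```bash
python3 d.py .530 -.1955 .105;  python3 - <<'E'
from station import get_image
import cv2
p,d=get_image("side");cv2.imwrite("pics/side2.png",cv2.resize(p[150:300,220:400],None,fx=4,fy=4))
E
```

```text
4.275 [ 0.53040039 -0.19580737  0.1051467 ] 0.027966176555595593 [-0.22189459  0.77061147  4.7110796 ] yaw y 96.70732680545902 [ 1.24025703e-03 -3.87884125e-04 -9.99999156e-01]
local [-45.27142961  21.8728655 ]
tool delta [0.00036192 0.00035211 0.00014608]
```

View pics/side2.png

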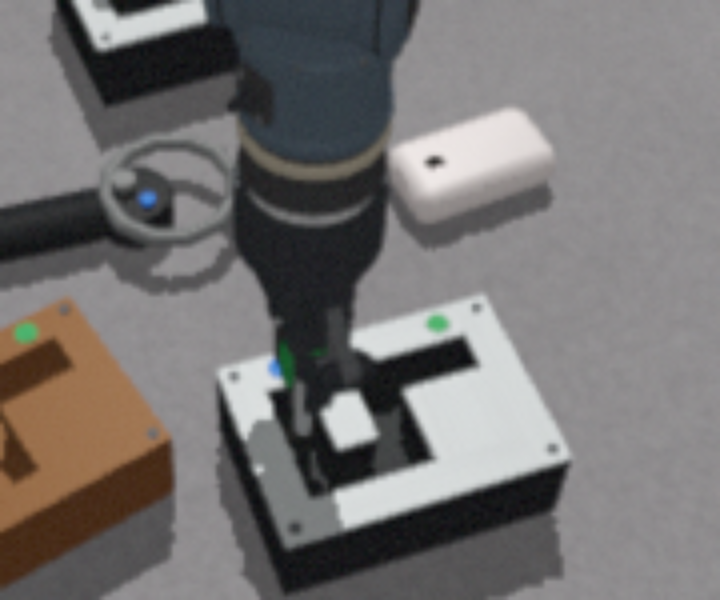

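Run:
```python
from h import *
from station import sense,get_image
s=sense();T=R.from_rotvec(s["tcp_rot"]).as_matrix();p=s["position"]
def pr(l,q):
    print(l,(proj("side",q)-[220,150])*4,proj("top",q))
pr("tcp",p)
for x in(-.011,.011):
  for y in(-.014,.014):
    pr(f"tip {x} {y}",p+T@np.array([x,y,.022]))
k=np.array([.5304,-.1958,.102]);pr("knob",k)
pr("knobtop",k+[0,0,.019]);pr("knobbot",k-[0,0,.019]);pr("stem60",k-[0,0,.042])
i=get_image("top")[0];j=get_image("side")[0]
cv2.imwrite("pics/s3.png",cv2.resize(j[205:275,265:345],None,fx=8,fy=8,interpolation=cv2.INTER_CUBIC))
```

```text
tcp [302.26198214 354.84382378] [313.80773968 208.46943969]
tip -0.011 -0.014 [328.31650404 391.87251033] [317.60431503 204.36865079]
tip -0.011 0.014 [311.13043394 352.76976488] [307.82539568 205.6607796 ]
tip 0.011 -0.014 [291.15806724 402.52926761] [318.65040744 212.05025304]
tip 0.011 0.014 [274.60638888 363.00274687] [308.86514815 213.34484056]
knob [302.06181043 358.15306887] [313.72550794 208.53697155]
knobtop [302.99257598 338.10890103] [314.23294117 208.18722734]
knobbot [301.16269001 377.51575435] [313.23109425 208.87774215]
stem60 [300.11435649 400.09176495] [312.64930647 209.27873463]
```

View pics/s3.png

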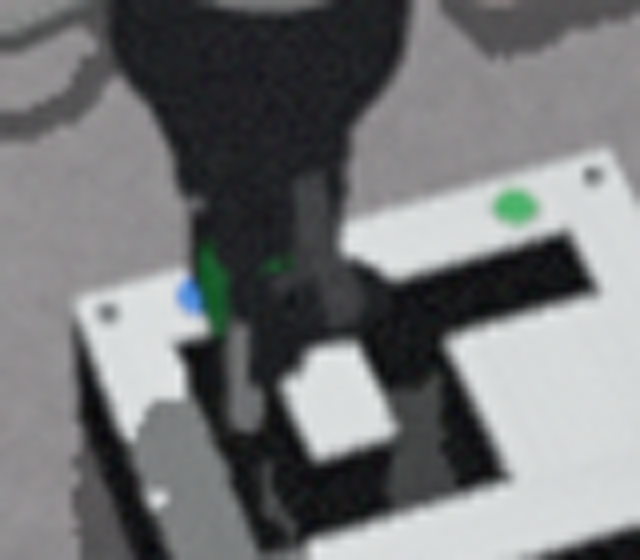

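The projected knob and stem match the picture and the width is 28 mm, so the lever is held centrally. First leg: across right.

>>> play_rows(deltas=[0.003, -0.008, 0, 0, 0, 0, 0.004, -0.02, 0, 0, 0, 0, 0.004, -0.033, 0, 0, 0, 0, 0.004, -0.047, 0, 0, 0, 0, 0.004, -0.047, 0, 0, 0, 0])

```text
time: 5.05
position: [0.5324, -0.245, 0.1051]
tcp_rot: [-0.181, 3.134, -0.004]
contact_force: [0.2, -1.6, 4.0]
gripper_width: 0.0279
```

```bash
python3 d.py .5813 -.2369 .105
```

```text
5.05 [ 0.53236509 -0.24497191  0.10513643] 0.027852099329800706 [ 0.1644991  -1.58965175  4.03540231] yaw y 96.61834970336655 [ 0.00232865 -0.00233666 -0.99999456]
local [-49.313019   -27.16464333]
tool delta [-0.04953876  0.00237845  0.00023152]
```

>>> play_rows(deltas=[-0.008, 0.001, 0, 0, 0, 0, -0.02, 0.001, 0, 0, 0, 0, -0.034, 0.001, 0, 0, 0, 0, -0.049, 0.001, 0, 0, 0, 0, -0.049, 0.001, 0, 0, 0, 0])

```text
time: 5.68
position: [0.5816, -0.2371, 0.1051]
tcp_rot: [-0.184, 3.134, -0.003]
contact_force: [1.2, -2.5, 4.7]
gripper_width: 0.0275
```

```bash
python3 d.py .575 -.1872 .105
```

```text
5.675 [ 0.58158693 -0.23714577  0.10508738] 0.027520998507463604 [ 1.21930975 -2.53748396  4.68425669] yaw y 96.70303951799998 [ 0.0022284  -0.00205226 -0.99999541]
local [  0.4956944  -25.39547759]
tool delta [ 7.12005357e-04  5.03732840e-02 -2.98049840e-05]
```

>>> play_rows(deltas=[0, 0.008, 0, 0, 0, 0, 0.0005, 0.02, 0, 0, 0, 0, 0.0005, 0.034, 0, 0, 0, 0, 0.0005, 0.05, 0, 0, 0, 0, 0.0005, 0.05, 0, 0, 0, 0])

```text
time: 6.3
position: [0.5742, -0.1852, 0.1051]
tcp_rot: [-0.186, 3.135, 0.001]
contact_force: [0.7, 1.5, 6.4]
gripper_width: 0.028
```

```bash
python3 d.py .6246 -.181 .105;  python3 - <<'E'
from station import get_image
import cv2
p,d=get_image("side");cv2.imwrite("pics/side4.png",cv2.resize(p[150:300,220:400],None,fx=4,fy=4))
E
```

```text
6.3 [ 0.57421761 -0.1852076   0.10514987] 0.027961853282328742 [0.70587285 1.47454188 6.39687816] yaw y 96.78382176326471 [ 1.55082272e-03  5.70153113e-04 -9.99998635e-01]
local [-0.48902034 27.053653  ]
tool delta [-0.05052637 -0.00177327  0.0002304 ]
```

View pics/side4.png

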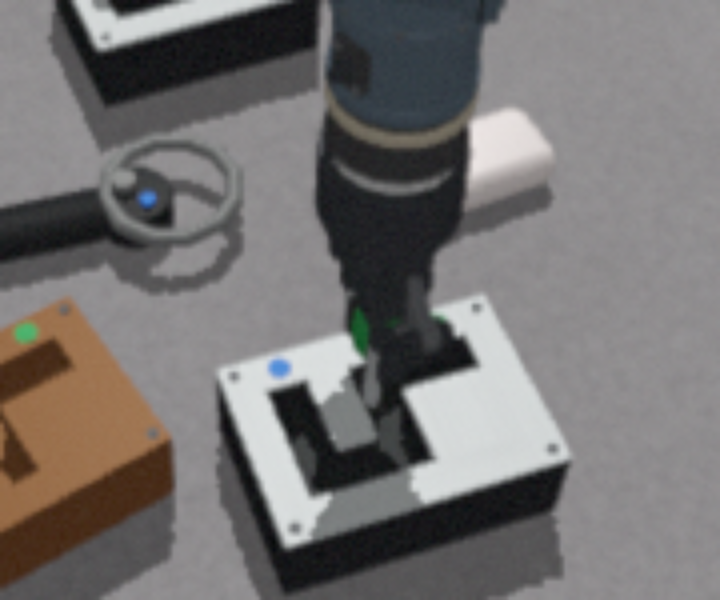

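The lever is at the third corner, with the stem near (373,380) in the crop. Last leg: ahead to the drive end.

>>> play_rows(deltas=[-0.008, -0.001, 0, 0, 0, 0, -0.02, -0.001, 0, 0, 0, 0, -0.036, -0.001, 0, 0, 0, 0, -0.053, -0.001, 0, 0, 0, 0, -0.053, -0.001, 0, 0, 0, 0])

```text
time: 6.98
position: [0.6278, -0.1806, 0.1052]
tcp_rot: [-0.185, 3.134, 0.0]
contact_force: [1.3, 1.6, 6.1]
gripper_width: 0.0277
```

>>> play_rows(deltas=[0, 0, 0, 0, 0, 0, 0, 0, 0, 0, 0, 0])

```text
time: 7.22
position: [0.6272, -0.1807, 0.1052]
tcp_rot: [-0.185, 3.134, 0.001]
contact_force: [1.7, 0.8, 5.5]
gripper_width: 0.0276
```

```bash
python3 d.py .6246 -.181 .105
```

```text
7.225 [ 0.62723962 -0.18066937  0.10519941] 0.02761736662758831 [1.71581701 0.82502911 5.47505662] yaw y 96.73788141172103 [ 1.92582050e-03  5.33963170e-04 -9.99998003e-01]
local [52.6908421  25.09629072]
tool delta [ 2.66057302e-03 -1.87021604e-05  1.94153097e-04]
```

Release fully, then lift.

>>> play_rows(deltas=[0, 0, 0, 0, 0, 0, 0, 0, 0, 0, 0, 0, 0, 0, 0, 0, 0, 0, 0, 0, 0, 0, 0, 0, 0, 0, 0, 0, 0, 0], grip=0)

```text
time: 7.85
position: [0.6263, -0.1814, 0.1041]
tcp_rot: [0.183, -3.136, -0.0]
contact_force: [-0.7, 1.1, -0.4]
gripper_width: 0.0852
```

>>> play_rows(deltas=[0, 0, 0, 0, 0, 0, 0, 0, -0.01, 0, 0, 0, 0, 0, -0.03, 0, 0, 0, 0, 0, -0.06, 0, 0, 0, 0, 0, -0.09, 0, 0, 0])

```text
time: 8.48
position: [0.6265, -0.1814, 0.196]
tcp_rot: [-0.184, 3.136, -0.0]
contact_force: [0.4, -0.5, -0.1]
gripper_width: 0.0856
```

>>> play_rows(deltas=[0.03, 0, -0.03, 0, 0, 0, 0.08, 0, -0.05, 0, 0, 0, 0.13, 0, -0.06, 0, 0, 0, 0.17, 0, -0.06, 0, 0, 0, 0.17, 0, -0.06, 0, 0, 0])

```text
time: 9.1
position: [0.4557, -0.2014, 0.2558]
tcp_rot: [-0.18, 3.135, -0.002]
contact_force: [1.5, -0.2, 0.6]
gripper_width: 0.0855
```

Run:
```python
from h import *
from station import sense,get_image
t=get_image("top")[0];s=get_image("side")[0]
cv2.imwrite("pics/t5.png",t);cv2.imwrite("pics/s5.png",s)
print(blobs(t,(40,90,40),(85,255,255),(286,155,350,228)));print(blobs(s,(40,90,40),(85,255,255),(270,200,365,300)))
```

```text
[(np.float64(307.6385542168675), np.float64(174.12048192771084), array([17, 14, 10, 11, 83], dtype=int32)), (np.float64(298.64285714285717), np.float64(178.21428571428572), array([11, 21,  4,  5, 14], dtype=int32))]
[(np.float64(335.562874251497), np.float64(226.64670658682635), array([ 57,  19,  16,  16, 167], dtype=int32))]
```

View pics/t5.png

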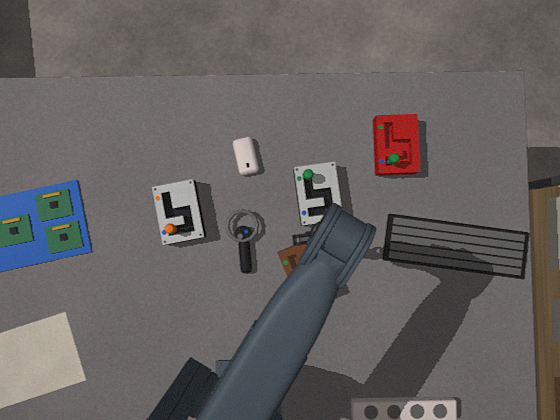

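View pics/s5.png

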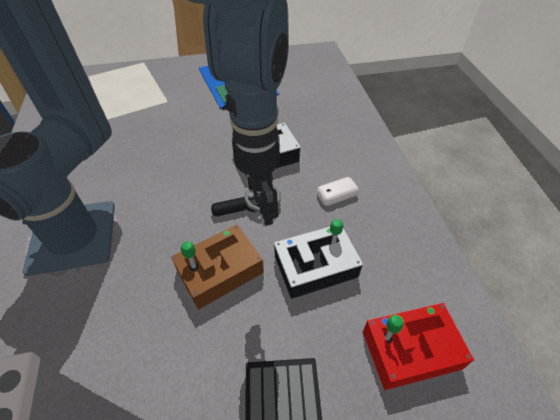

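The knob is now at (308,174) in the top view, beside the green dot at (299,178). The mouse, controller and orange knob are where they were, and the arm is clear.

Run:
```python
from h import *
from station import arm,sense
p=onz("top",307.64,174.12,.11);c=np.array([.578,-.212]);th=np.radians(7);r=np.array([[np.cos(th),-np.sin(th)],[np.sin(th),np.cos(th)]])
print(p,r.T@(p[:2]-c)*1000, sense()["contact_force"])
a=cv2.imread("pics/top0.png");b=cv2.imread("pics/t5.png")
d=cv2.absdiff(a,b).max(2)
for n,(x0,y0,x1,y1) in dict(mouse=(225,130,270,182),vr=(222,203,270,280),orange=(145,175,215,250)).items():print(n,(d[y0:y1,x0:x1]>50).sum())
arm.finish_job()
```

```text
[ 0.6264682  -0.17993503  0.11      ] [52.01466631 25.91917695] [ 0.05330466 -0.1279217  -0.93050441]
mouse 0
vr 0
orange 0
the job is handed in; nothing more can be done
```

The green-knob lever is now at the drive end of its slot, beside the green dot, and the gripper has let go of it. I gripped the knob and took it right, ahead, left and ahead through the gate. I then released it, backed the arm clear and handed the job in at about 9 s.

- **Lever position:** the final top picture puts the knob at (52, 26) mm in the gate's axes; the drive end is (50, 25).
- **Other objects:** comparing the top pictures from before and after shows no change around the mouse, the VR controller or the orange selector.
- **Forces:** contact-force readings stayed below about 7 N on each axis at the end of every move. Near zero was read after release.
- **Disagreement:** the gripper closed to about 28 mm on the 30 mm knob. Projecting the tool and knob positions into the side picture showed the grip was central, and the lever followed through every turn.

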